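Knock the stuck slugs out of the tube fixture and wipe the plate clean

ROBOT

A 6-joint arm with a two-finger parallel gripper is mounted at the origin on the work surface. World frame = base frame: x ahead of the robot, y to its left, z up, the work surface at z = 0. Lengths are in m, angles in rad, forces in N, time in s.
With the tool pointing down it reaches from about 0.325 to 0.875 m from the base axis. Payload 4.4 kg.
Tool frame: the origin (TCP) lies on the centre line of the jaws, within the pads' length; the fingertips stand 19 mm ahead of it and the grasp point (between the pads) is the TCP; z points along the fingers, y is the direction in which the jaws open and shut (so a half turn about z gives the same grasp; the last joint's range is limited). The gripper opens to 85 mm and grips with 20 to 120 N. Pads are 22 mm wide; open, the fingers measure 114 mm over their backs; the gripper's body (76 mm by 85 mm) begins 54 mm behind the grasp point. The pads swing forward as they close: fully open they stand 13 mm farther back than shut.
Start: joints at [-0.15, 0.207, 1.542, -0, 1.393, -0.15], TCP at [0.575, -0, 0.25] pointing down, gripper open.
Joint ranges: [-2.73, 2.73], [-0.86, 2.22], [0.23, 2.46], [-1.11, 4.25], [0.08, 2.63], [-2.82, 2.82]. Speed limits (rad/s): [2.79, 2.79, 3.14, 3.14, 3.14, 3.14].

INTERFACE

Orientations are given as a rotation vector (axis times angle).
In Python, from plant import manip gives the robot as it stands.
- The arm moves only by the tool apply_moves, never from a script. Its argument "targets" is one flat list of numbers, 7 for each row, row after row: the shift along the world's x, y, z in mm, then the turn, a rotation vector about the world's x, y, z in rad, then the opening, from 0 (shut) to 1 (fully open). In form: [tx, ty, tz, ax, ay, az, fingers, tx, ty, tz, ax, ay, az, fingers, ...]. A call has exactly 8 rows; each row is the pose to reach, as a shift and turn from the pose measured when the call began; what a row does not reach only later rows make up. A row lasts 1/12 s, in which the tool goes at most 41.7 mm and 7.16 degrees, less where a joint would pass 70% of its speed; a pose out of reach is approached as far as the arm can. A call with a gripper value outside its range is refused whole. The fingers move at their own pace and stop on an object; the grip force is fixed at half the most. Time passes only in rows, so rows that repeat a pose let the fingers close, or fill a call up. It gives the time, the measured TCP pose, the force and the opening at its end, in the units of the state.
- manip.get_state(): the state, without advancing time (a new reading comes with each control period).
- manip.get_image(name): name is "scene" or "side" or "wrist"; returns a dict with "color" (400x640x3 uint8, red, green, blue), "camera_matrix" (3x3 intrinsics, pixels), "R" (3x3) and "t" (3): a world point X has camera coordinates R X + t. Camera axes: x right, y down, z forward; pixel columns grow to the right and rows downward; lengths in m; the calibration is good to about 2 mm. A picture is of the moment at which its call begins. There is no depth.
- manip.sign_off(): hands the job in, once; it reports no verdict.
The state is a dict: "clock": time; "joints": joint angles; "joint_velocities": joint speeds; "effort": joint torques, N m; "ee_pos": TCP position; "tcp_rot": TCP orientation; "contact_force": force on the tool from outside, world axes, zero at the start; "wrist_torque": the same for the moment, N m; "width": finger opening in m.
Only numpy, scipy, OpenCV 4.12 (cv2) and the standard library are available. Lean on these libraries where they do the work, as an engineer would, in place of code of your own. Each camera call takes 0.05 s, during which the arm holds its last target. There are 200 camera calls.

TASK

Up to three of the fixture's square tubes have a slug stuck inside: take the push rod by its grip and push every slug right through and out of the far end of its tube, well clear onto the plate. Then take the scraper block, stand it on the plate and wipe all slugs and loose chips off the plate's open edge into the catch tray. Finally put both tools back on the rubber mat, the rod lying flat and the scraper standing upright; never touch slugs or chips with the fingers (they are razor-sharp), and do not disturb the can, wrench and carton.

Things in the scene. Friction and masses are not known exactly. Their poses are not given: they have to be found in the camera images.
- fixture: Steel knock-out fixture fixed to the bench; frame at bench height under the centre of its plate, z up; its +y is the direction of ejecting and wiping. Along y: three parallel square tubes (-170 to -90 mm), the flat plate (-90 to +90 mm), the catch tray. The base is 212 mm wide and begins at y = -172 mm; the bench before it (-y) is bare.
- plate (a point): Centre of the plate's top surface (fixture axes), 50 mm above the bench. The plate is flat, with a rail along each side (x = +-106 to +-114 mm, 22 mm higher than the plate). Its edge at y = +90 mm is open and drops straight into the tray.
- tray (a point): Centre of the catch tray's inner floor (fixture axes), 158 mm from the plate's centre in y and 46 mm below the plate's top. Inside 218 mm (x) by 131 mm (y, from the plate's edge to the far wall); side and far walls stand 85 mm above the bench.
- tube0 (a point): Centre of the entry mouth of tube 0 (fixture axes: bore runs along +y for 80 mm to the exit at the plate), 70 mm above the bench, at x = -62 mm of the fixture. Bore 34 x 34 mm square, its floor 3 mm above the plate's top; outside 42 mm wide, top of the tube 91 mm above the bench; an 18 mm slot along the top shows the inside. A tube may be empty.
- tube1 (a point): Centre of the entry mouth of tube 1 (fixture axes: bore runs along +y for 80 mm to the exit at the plate), 70 mm above the bench, at x = 0 mm of the fixture. Bore 34 x 34 mm square, its floor 3 mm above the plate's top; outside 42 mm wide, top of the tube 91 mm above the bench; an 18 mm slot along the top shows the inside. A tube may be empty.
- tube2 (a point): Centre of the entry mouth of tube 2 (fixture axes: bore runs along +y for 80 mm to the exit at the plate), 70 mm above the bench, at x = +62 mm of the fixture. Bore 34 x 34 mm square, its floor 3 mm above the plate's top; outside 42 mm wide, top of the tube 91 mm above the bench; an 18 mm slot along the top shows the inside. A tube may be empty.
- slug0_c (a point): Centre of the aluminium slug that starts stuck inside tube 0: square bar 30 x 60 x 30 mm (its y is the long axis, along the bore at the start), 150 g, held by its friction only. May be absent.
- slug1_c (a point): Centre of the aluminium slug that starts stuck inside tube 1: square bar 30 x 60 x 30 mm (its y is the long axis, along the bore at the start), 150 g, held by its friction only. May be absent.
- slug2_c (a point): Centre of the aluminium slug that starts stuck inside tube 2: square bar 30 x 60 x 30 mm (its y is the long axis, along the bore at the start), 150 g, held by its friction only. May be absent.
- chip0_c (a point): Centre of a loose curled brass chip on the plate, 38 x 22 mm and 12 mm high. May be absent.
- chip1_c (a point): Centre of a loose curled brass chip on the plate, 38 x 22 mm and 12 mm high. May be absent.
- chip2_c (a point): Centre of a loose curled brass chip on the plate, 38 x 22 mm and 12 mm high. May be absent.
- chip3_c (a point): Centre of a loose curled brass chip on the plate, 38 x 22 mm and 12 mm high. May be absent.
- mat: Black rubber tool mat fixed on the bench, 320 (x) by 210 (y) by 4 mm thick; frame at the centre of its underside, at bench height.
- rod_c (a point): Push rod: centre of its grip, a grey plastic block 90 mm long (x), 26 mm wide (y), 34 mm high (z). From the grip's +x end a steel rod of 14 mm diameter runs on along x in the grip's centre line, its tip 210 mm from this point. It lies on the mat with this point 17 mm above the mat's top. About 250 g, balanced about 11 mm ahead (+x) of this point.
- scraper_c (a point): Scraper block: point in the middle of its wooden handle, 66 mm above its underside. The steel block is 120 mm long (x), 36 mm thick (y), 30 mm high; on it stands the upright handle, 60 mm (x) by 24 mm (y), from 30 to 90 mm above the underside. It starts standing upright on the mat. 450 g.
- can: Bystander: grey spray can, 60 mm diameter, 130 mm tall, standing to the left of the robot, short of the tray; origin at its foot.
- wrench: Bystander: steel wrench lying flat beyond the fixture.
- carton: Bystander: small cardboard carton 60 x 90 x 30 mm near the robot's base; origin at its foot.

How it is judged:
On the way, in this order (a step that is already met when the one before it is completed fails the run):
1. every slug has been pushed out of its tube, wholly clear of the exit (y of each of slug0_c, slug1_c, slug2_c in the frame of fixture above -0.062 m), for 0.2 s.
2. the scraper block is down on the plate (z of scraper_c in the frame of plate below 0.078 m and y of scraper_c in the frame of plate between -0.09 and 0.09 m and x of scraper_c in the frame of plate between -0.106 and 0.106 m), for 0.2 s.
3. all slugs and chips are in the catch tray (y of slug0_c in the frame of tray between -0.068 and 0.068 m and x of slug0_c in the frame of tray between -0.112 and 0.112 m and z of each of slug0_c, slug1_c, slug2_c in the frame of tray below 0.056 m and y of slug1_c in the frame of tray between -0.068 and 0.068 m and x of slug1_c in the frame of tray between -0.112 and 0.112 m and y of slug2_c in the frame of tray between -0.068 and 0.068 m and x of slug2_c in the frame of tray between -0.112 and 0.112 m and y of chip0_c in the frame of tray between -0.068 and 0.068 m and x of chip0_c in the frame of tray between -0.112 and 0.112 m and z of each of chip0_c, chip1_c, chip2_c, chip3_c in the frame of tray below 0.066 m and y of chip1_c in the frame of tray between -0.068 and 0.068 m and x of chip1_c in the frame of tray between -0.112 and 0.112 m and y of chip2_c in the frame of tray between -0.068 and 0.068 m and x of chip2_c in the frame of tray between -0.112 and 0.112 m and y of chip3_c in the frame of tray between -0.068 and 0.068 m and x of chip3_c in the frame of tray between -0.112 and 0.112 m), for 0.2 s.
At the end, for the whole second after the job is handed in: Slugs and chips rest in the catch tray (centres inside its walls, at most 56 mm, chips 66 mm, above its floor); the rod lies on the mat, its grip centre over it and at most 35 mm above the bench; the scraper stands on the mat within 0.15 rad of upright, its handle point over the mat (all of step 3 and x of rod_c in the frame of mat between -0.16 and 0.16 m and y of rod_c in the frame of mat between -0.105 and 0.105 m and z of rod_c in the frame of mat below 0.035 m and x of scraper_c in the frame of mat between -0.16 and 0.16 m and y of scraper_c in the frame of mat between -0.105 and 0.105 m and z of scraper_c in the frame of mat below 0.08 m and angle between scraper_c's own z axis and vertical below 0.15 rad and linear speed of each of slug0, slug1, slug2, chip0, chip1, chip2, chip3, rod, scraper below 0.03 m/s); the robot touches nothing.
It fails at once if the fingers touch a slug or a chip (contact force between the fingers and slug0 above 0.5 N or contact force between the fingers and slug1 above 0.5 N or contact force between the fingers and slug2 above 0.5 N or contact force between the fingers and chip0 above 0.5 N or contact force between the fingers and chip1 above 0.5 N or contact force between the fingers and chip2 above 0.5 N or contact force between the fingers and chip3 above 0.5 N).
It fails at once if a bystander (can, wrench, carton) is moved by more than 30 mm (distance of any of can, wrench, carton from where it was at the start of the episode above 0.03 m).
Of slug0, slug1, slug2 only 2 to 3 are there at a start; the rules pass over those that are not, and their reading is None.
Of chip0, chip1, chip2, chip3 only 2 to 4 are there at a start; the rules pass over those that are not, and their reading is None.
At some moment in a run one of rod, scraper may be knocked a few centimetres aside while the robot is not near it.
Once in a run the grip may slacken for a moment while it holds something.
It also fails if it takes over 200 s, if anything falls off the work surface, if the arm or the gripper's body presses on something with over 40 N, if the wrist force passes 120 N, or if a joint passes its speed limit or range.

## Working session

There is one attempt and no reset: what is moved stays moved. The work goes in short steps, Python scripts to look and compute and a tool call to move; the robot and the scene stay as the last step left them, time stands still between calls to the robot, and variables do not carry over. Pictures are saved under pics/ and viewed, about 12 in all and at most 16, crops included, and the job is handed in when it is done.

Besides the shell and the picture viewer there is one more tool, called as name(argument=value, ...), one argument or row to a line, values as JSON. apply_moves: Moves the arm, as the interface text tells. Its arguments: {"type":"object","properties":{"targets":{"type":"array"}},"required":["targets"]}

```bash
mkdir -p pics; ls; cat > h.py <<'E'
import numpy as np, cv2
from plant import manip
def snap(name,fn):
    d=manip.get_image(name); cv2.imwrite('pics/'+fn+'.png',cv2.cvtColor(d['color'],cv2.COLOR_RGB2BGR))
    np.savez('pics/'+fn+'.npz',**{k:np.array(v) for k,v in d.items()}); return d
def load(fn): return dict(np.load('pics/'+fn+'.npz'))
def pix(d,X):
    X=np.atleast_2d(X); c=X@d['R'].T+d['t']; p=c@d['camera_matrix'].T; return p[:,:2]/p[:,2:]
def ray(d,u,z):
    u=np.atleast_2d(np.array(u,float)); r=np.c_[u,np.ones(len(u))]@np.linalg.inv(d['camera_matrix']).T@d['R']
    o=-d['R'].T@d['t']; return o+r*((z-o[2])/r[:,2:])
E
python3 - <<'E'
from h import *
for n in ['scene','side','wrist']:
    d=snap(n,n+'0'); print(n,-d['R'].T@d['t'],d['R'][2],d['camera_matrix'][0,0])
a=np.hstack([cv2.imread('pics/%s0.png'%n) for n in ['scene','side']]); 
print(manip.get_state())
E
```

```text
pics
scene [0.75350619 0.4463173  0.82032241] [-0.24638863 -0.49780582 -0.83155397] 391.9079811750651
side [0.49884292 0.65500487 0.89090258] [ 0.00948689 -0.64059593 -0.76781955] 381.75330865112136
wrist [0.57388513 0.07575503 0.37311997] [-0.00210383 -0.29654239 -0.95501737] 315.9167289600743
{'clock': 0.15, 'joints': array([-1.50499673e-01,  2.07261134e-01,  1.54262728e+00,  5.05151072e-06,
        1.39348347e+00, -1.50467150e-01]), 'joint_velocities': array([ 0.00096506, -0.00300962, -0.00598242, -0.00013819,  0.00082032,
       -0.00085761]), 'effort': array([ 5.23460058e-04, -3.83512866e+01, -2.92037880e+01, -1.78299792e-04,
        6.64118095e-03, -5.65601522e-05]), 'ee_pos': array([5.74452803e-01, 7.33470460e-05, 2.49370827e-01]), 'tcp_rot': array([-2.22046325e+00, -2.22038905e+00,  1.65058387e-03]), 'contact_force': array([ 0.05752192, -1.00183354,  0.4748628 ]), 'wrist_torque': array([-0.01507432,  0.02535479,  0.02741955]), 'width': 0.08554747119815137}
```

View pics/scene0.png

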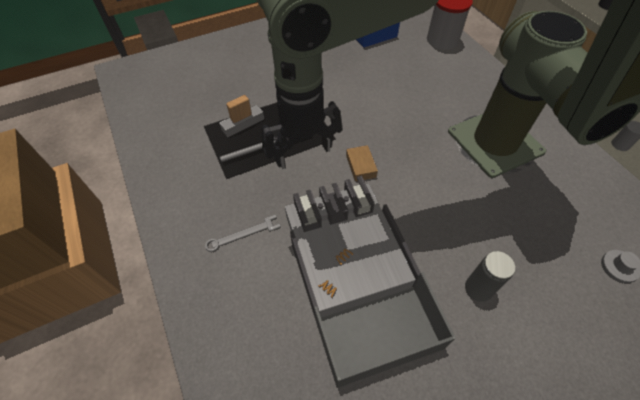

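View pics/side0.png

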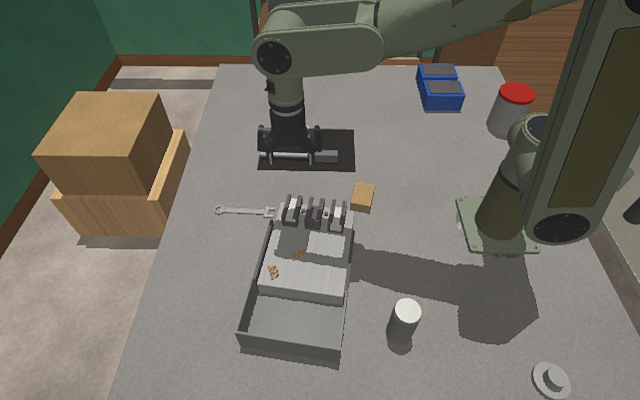

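Scene: fixture centre about (350,270), mat (270,135) partly hidden by the arm, scraper (240,115), two chips at (328,289) and (342,255). I'll enlarge the fixture and the mat.

```bash
python3 - <<'E'
from h import *
a=cv2.imread('pics/scene0.png')
b=cv2.resize(a[170:395,270:470],None,fx=2.6,fy=2.6,interpolation=cv2.INTER_CUBIC)
s=cv2.imread('pics/side0.png')
c=cv2.resize(s[180:260,240:370],None,fx=2,fy=2,interpolation=cv2.INTER_CUBIC)
w=cv2.resize(a[85:185,200:330],None,fx=2,fy=2,interpolation=cv2.INTER_CUBIC)
w2=cv2.resize(s[110:190,240:370],None,fx=2,fy=2,interpolation=cv2.INTER_CUBIC)
r=np.vstack([c,w,w2]); r=np.pad(r,((0,b.shape[0]-r.shape[0]),(0,0),(0,0))) if b.shape[0]>=r.shape[0] else r[:b.shape[0]]
o=np.hstack([b,r]);o=np.clip(o.astype(float)*1.5,0,255).astype(np.uint8);print(o.shape);cv2.imwrite('pics/c1.png',o)
E
```

```text
(585, 780, 3)
```

View pics/c1.png

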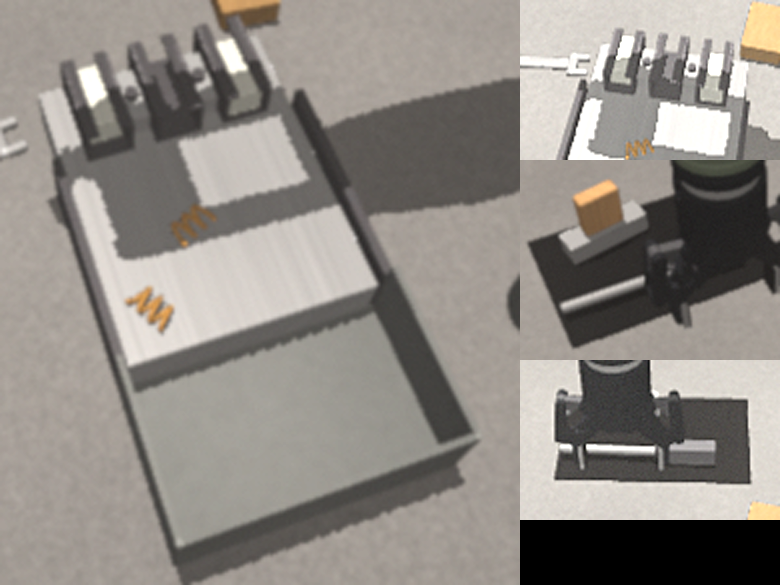

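Slugs (bright) sit in the two outer tubes, the middle one is empty. Two chips. Next the wrist view for the tools.

View pics/wrist0.png

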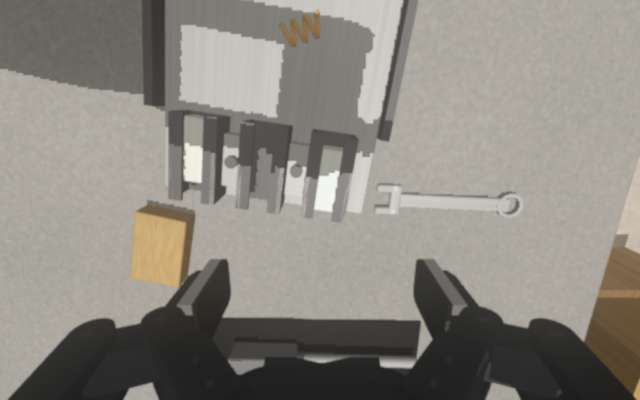

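```bash
python3 - <<'E'
from h import *
d=load('scene0')
c=lambda L:np.array(L)/2.6+[270,170]
print('tray far wall top',ray(d,c([(180,543),(476,437)]),.085))
print('plate edge',ray(d,c([(130,364),(379,285)]),.05))
print('tube tops',ray(d,c([(84,150),(125,142),(145,135),(198,130),(227,118),(270,108)]),.091))
print('chips',ray(d,c([(150,308),(193,226)]),.056))
s=load('side0')
print('side tray',ray(s,[(237,350),(341,365)],.085), 'plate edge',ray(s,[(258,289),(344,303)],.05))
w=lambda L:np.array(L)/2.+[200,85]
print('mat scene',ray(d,w([(8,82),(56,185)]),.004))
w=lambda L:np.array(L)/2.+[240,110]
print('mat side',ray(s,w([(35,122),(230,122),(227,40)]),.004))
print('grip side far end',ray(s,w([(196,80),(196,92),(196,105)]),.03))
E
```

```text
tray far wall top [[0.67862172 0.35296403 0.085     ]
 [0.46131575 0.38540148 0.085     ]]
plate edge [[0.65039992 0.22015412 0.05      ]
 [0.4444764  0.25210969 0.05      ]]
tube tops [[0.6110166  0.05624493 0.091     ]
 [0.57763537 0.06455745 0.091     ]
 [0.55990002 0.06599925 0.091     ]
 [0.5184161  0.08146541 0.091     ]
 [0.49119583 0.08210596 0.091     ]
 [0.45403546 0.08976264 0.091     ]]
chips [[0.61760294 0.18923957 0.056     ]
 [0.55430889 0.14250947 0.056     ]]
side tray [[0.66927475 0.39007455 0.085     ]
 [0.45471945 0.41623972 0.085     ]] plate edge [[0.64805295 0.23446555 0.05      ]
 [0.44260147 0.26675388 0.05      ]]
mat scene [[ 0.70521171 -0.41928502  0.004     ]
 [ 0.70382115 -0.21278954  0.004     ]]
mat side [[ 0.70616576 -0.20309115  0.004     ]
 [ 0.39134579 -0.20854818  0.004     ]
 [ 0.3872626  -0.41223996  0.004     ]]
grip side far end [[ 0.44608068 -0.27860027  0.03      ]
 [ 0.44658908 -0.25009063  0.03      ]
 [ 0.44712346 -0.22012419  0.03      ]]
```

Wrist view: tube entry tips at z=0.091 around (168,199)…(346,221), slugs bright in outer tubes, carton (163,245), wrench right at (450,200). I'll fit the fixture pose from these points.

```bash
cat > fit.py <<'E'
from h import *
from scipy.optimize import least_squares
d=load('scene0'); w=load('wrist0')
c=lambda p:np.array(p)/2.6+[270,170]
obs=[(w,(-83,-170,91),(170,199)),(w,(-41,-170,91),(213,203)),(w,(-21,-170,91),(237,208)),(w,(21,-170,91),(282,213)),(w,(41,-170,91),(304,216)),(w,(83,-170,91),(346,221)),
 (d,(106,90,50),c((130,364))),(d,(-106,90,50),c((379,285))),(d,(110,222,85),c((180,543))),(d,(-110,222,85),c((476,437))),
 (d,(83,-90,91),c((84,150))),(d,(-83,-90,91),c((270,108)))]
def R(a): return np.array([[np.cos(a),-np.sin(a),0],[np.sin(a),np.cos(a),0],[0,0,1]])
def f(p): return np.concatenate([pix(D,R(p[2])@(np.array(P)/1e3)+[p[0],p[1],0])[0]-q for D,P,q in obs])
r=least_squares(f,[.54,.14,-.15],loss='soft_l1'); print(r.x); print(f(r.x).reshape(-1,2).round(1))
E
python3 fit.py
```

```text
[ 0.53809459  0.14925705 -0.13956301]
[[ 0.3 -0.8]
 [ 2.5  1.2]
 [-0.1 -1. ]
 [-0.6 -0. ]
 [-1.6 -0.2]
 [ 0.2  0.6]
 [-1.6  2.7]
 [-0.2  0.7]
 [ 0.6  0.3]
 [ 0.2 -0.8]
 [-0.1 -3.4]
 [-0.  -8. ]]
```

apply_moves(
  targets=[-10, -40, 10, 0, 0, 0, 1, -20, -80, 20, 0, 0, 0, 1, -25, -120, 30, 0, 0, 0, 1, -25, -160, 40, 0, 0, 0, 1, -25, -200, 50, 0, 0, 0, 1, -25, -230, 60, 0, 0, 0, 1, -25, -230, 60, 0, 0, 0, 1, -25, -230, 60, 0, 0, 0, 1],
)

```text
clock: 0.82
ee_pos: [0.5493, -0.2317, 0.3095]
tcp_rot: [-2.224, -2.217, 0.001]
contact_force: [0.1, 0.0, -1.9]
width: 0.0855
```

```bash
python3 - <<'E'
from h import *
snap('wrist','w1');snap('side','s1'); s=manip.get_state(); print(s['ee_pos'],s['tcp_rot'],s['joints'])
E
```

```text
[ 0.54906206 -0.22905838  0.30844305] [-2.21865164e+00 -2.21916561e+00  1.51113850e-03] [-5.40599571e-01  2.13071473e-01  1.41383460e+00 -6.68860575e-05
  1.51839481e+00 -5.40827578e-01]
```

View pics/w1.png

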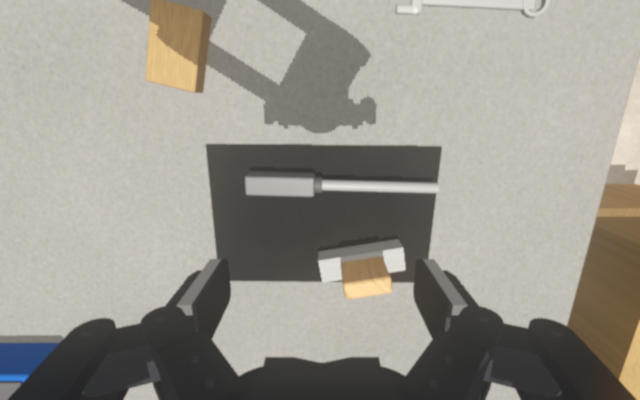

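Wrist view: rod grip (246–314, 170–196), tip (438,188); scraper block (319–405, 240–281), handle top about (366,285); mat corners (207,145),(441,147),(429,282). Enlarging for accuracy.

```bash
python3 - <<'E'
from h import *
a=cv2.imread('pics/w1.png')[160:310,236:446]
o=cv2.resize(a,None,fx=3.6,fy=3.6,interpolation=cv2.INTER_CUBIC);o=np.clip(o.astype(float)*1.4,0,255).astype(np.uint8);cv2.imwrite('pics/c2.png',o)
E
```

```text
(no output)
```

View pics/c2.png

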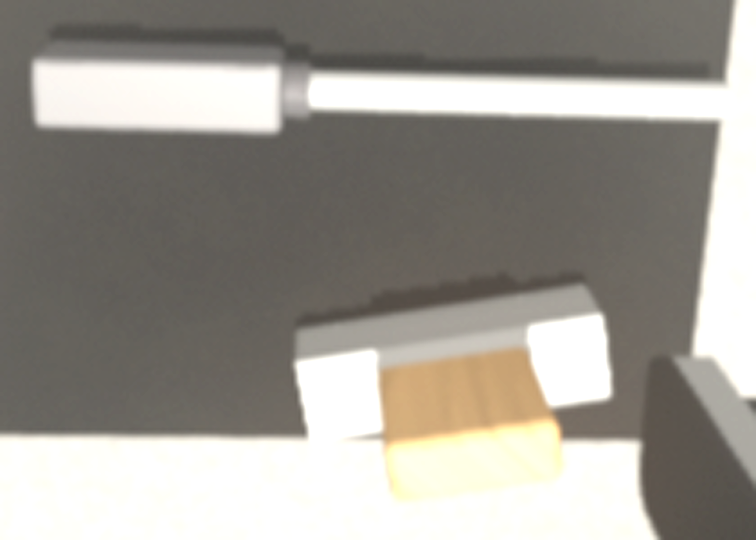

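```bash
python3 - <<'E'
from h import *
d=load('w1'); c=lambda L:np.array(L)/3.6+[236,160]
g=ray(d,c([(33,60),(281,63),(279,132),(36,128)]),.038)
print('grip',g,g.mean(0)); r=ray(d,c([(730,100),(310,92)]),.021); print('rod',r)
h=ray(d,c([(387,441),(558,418),(561,473),(397,500)]),.094); print('handle',h,h.mean(0))
b=ray(d,c([(297,360),(603,315),(611,396),(309,440)]),.034); print('block',b,b.mean(0), np.diff(b[:2],axis=0))
print('mat',ray(d,[(207,145),(441,147),(429,282),(218,282)],.004))
E
```

```text
grip [[ 0.45037204 -0.24365651  0.038     ]
 [ 0.53842897 -0.24497909  0.038     ]
 [ 0.5374475  -0.2704923   0.038     ]
 [ 0.44958015 -0.26876126  0.038     ]] [ 0.49395717 -0.25697229  0.038     ]
rod [[ 0.70576845 -0.26338839  0.021     ]
 [ 0.54869384 -0.25989602  0.021     ]]
handle [[ 0.57453839 -0.36342179  0.094     ]
 [ 0.63194775 -0.35474449  0.094     ]
 [ 0.63429266 -0.37598814  0.094     ]
 [ 0.57839425 -0.38656059  0.094     ]] [ 0.60479326 -0.37017875  0.094     ]
block [[ 0.54336371 -0.36414521  0.034     ]
 [ 0.66113892 -0.34520941  0.034     ]
 [ 0.66686384 -0.38014169  0.034     ]
 [ 0.54794085 -0.39956283  0.034     ]] [ 0.60482683 -0.37226479  0.034     ] [[0.11777522 0.0189358  0.        ]]
mat [[ 0.39370012 -0.20749412  0.004     ]
 [ 0.70916128 -0.21105358  0.004     ]
 [ 0.71318887 -0.41781077  0.004     ]
 [ 0.38750644 -0.41712768  0.004     ]]
```

apply_moves(
  targets=[-7, -4, -20, 0, 0, -0.122, 1, -14, -8, -40, 0, 0, -0.244, 1, -21, -12, -60, 0, 0, -0.366, 1, -28, -16, -80, 0, 0, -0.488, 1, -35, -20, -100, 0, 0, -0.61, 1, -42, -24, -120, 0, 0, -0.732, 1, -48, -28, -140, 0, 0, -0.854, 1, -54, -28, -160, 0, 0, -0.976, 1],
)

```text
clock: 1.58
ee_pos: [0.4946, -0.2553, 0.1469]
tcp_rot: [-3.001, -0.914, -0.0]
contact_force: [-0.0, 0.1, -0.5]
width: 0.0858
```

```bash
python3 - <<'E'
from h import *
s=manip.get_state(); print(s['ee_pos'],s['tcp_rot'],s['joints'])
from scipy.spatial.transform import Rotation as R
m=R.from_rotvec(s['tcp_rot']).as_matrix(); print(m, np.arctan2(m[1,0],m[0,0]))
E
```

```text
[ 0.49463541 -0.25528431  0.14693855] [-3.00098012e+00 -9.13852826e-01 -3.77993933e-04] [-0.63351293  0.27645531  1.68319592  0.0031501   1.18544742  0.34490084]
[[ 0.83027699  0.5573499  -0.00109622]
 [ 0.5573488  -0.83026665  0.00442709]
 [ 0.00155729 -0.00428669 -0.9999896 ]] 0.5911900379916831
```

apply_moves(
  targets=[0, -1, -10, 0, 0, -0.123, 1, 0, -2, -25, 0, 0, -0.246, 1, 0, -2, -40, 0, 0, -0.369, 1, 0, -2, -55, 0, 0, -0.492, 1, 0, -2, -70, 0, 0, -0.616, 1, 0, -2, -88, 0, 0, -0.616, 1, 0, -2, -106, 0, 0, -0.616, 1, 0, -2, -119, 0, 0, -0.616, 1],
)

```text
clock: 2.25
ee_pos: [0.4938, -0.2545, 0.0259]
tcp_rot: [-3.135, 0.035, 0.002]
contact_force: [-0.0, 0.7, 0.7]
width: 0.0853
```

apply_moves(
  targets=[0, 0, 0, 0, 0, 0, 1, 0, 0, 0, 0, 0, 0, 0, 0, 0, 0, 0, 0, 0, 0, 0, 0, 0, 0, 0, 0, 0, 0, 0, 0, 0, 0, 0, 0, 0, 0, 0, 0, 0, 0, 0, 0, 0, 0, 0, 0, 0, 0, 0, 0, 0, 0, 0, 0, 0],
)

```text
clock: 2.92
ee_pos: [0.4949, -0.2555, 0.0273]
tcp_rot: [-3.137, 0.035, -0.002]
contact_force: [-0.2, -1.1, 5.9]
width: 0.0251
```

```bash
cat >> h.py <<'E'
from scipy.spatial.transform import Rotation as Rot
def st():
    s=manip.get_state(); m=Rot.from_rotvec(s['tcp_rot']).as_matrix()
    print('t',round(s['clock'],2),'p',s['ee_pos'].round(4),'yaw',round(np.arctan2(m[1,0],m[0,0]),3),'z',m[:,2].round(3),'F',s['contact_force'].round(1),'w',round(s['width'],4),'q',s['joints'].round(2)); return s
F0=np.array([.538,.1495]); A=-.14
def f2w(x,y): return F0+np.array([[np.cos(A),-np.sin(A)],[np.sin(A),np.cos(A)]])@np.array([x,y])/1e3
def w2f(p): return (np.array([[np.cos(A),np.sin(A)],[-np.sin(A),np.cos(A)]])@(np.array(p)[:2]-F0))*1e3
E
python3 - <<'E'
from h import *
st()
for x in(-62,62):
  for y in (-410,-385,-245): print(x,y,f2w(x,y))
E
```

```text
t 2.92 p [ 0.4949 -0.2555  0.0273] yaw -0.022 z [ 0.002  0.005 -1.   ] F [-0.2 -1.1  5.9] w 0.0251 q [-0.63  0.45  1.74  0.01  0.95  0.96]
-62 -410 [ 0.41939393 -0.24783689]
-62 -385 [ 0.42288251 -0.22308149]
-62 -245 [ 0.44241855 -0.08445125]
62 -410 [ 0.54218071 -0.26514023]
62 -385 [ 0.54566929 -0.24038483]
62 -245 [ 0.56520533 -0.10175459]
```

apply_moves(
  targets=[0, 0, 20, 0, 0, 0, 0, 4, 0, 50, 0, 0, 0, 0, 8, 0, 85, 0, 0, 0.12, 0, 15, 0, 120, 0, 0, 0.24, 0, 22, 0, 123, 0, 0, 0.36, 0, 30, 0, 123, 0, 0, 0.48, 0, 38, 0, 123, 0, 0, 0.6, 0, 47, 0, 123, 0, 0, 0.72, 0],
)

```text
clock: 3.58
ee_pos: [0.5412, -0.2549, 0.1495]
tcp_rot: [-2.943, -1.08, 0.003]
contact_force: [-0.2, 0.1, -2.9]
width: 0.025
```

apply_moves(
  targets=[0, -2, 0, 0, 0, 0.12, 0, 0, -4, 0, 0, 0, 0.24, 0, 0, -6, 0, 0, 0, 0.36, 0, 0, -8, 0, 0, 0, 0.48, 0, 0, -10, 0, 0, 0, 0.6, 0, 0, -10, 0, 0, 0, 0.72, 0, 0, -10, 0, 0, 0, 0.75, 0, 0, -10, 0, 0, 0, 0.75, 0],
)

```text
clock: 4.25
ee_pos: [0.5402, -0.2643, 0.1481]
tcp_rot: [-2.341, -2.082, 0.007]
contact_force: [-1.0, 0.3, -2.2]
width: 0.0247
```

```bash
python3 - <<'E'
from h import *
st(); snap('scene','sc2'); snap('side','s2')
E
```

```text
t 4.25 p [ 0.5402 -0.2643  0.1481] yaw 1.453 z [-0.009  0.003 -1.   ] F [-1.   0.3 -2.2] w 0.0247 q [-0.6   0.37  1.56 -0.    1.22 -0.48]
```

View pics/sc2.png

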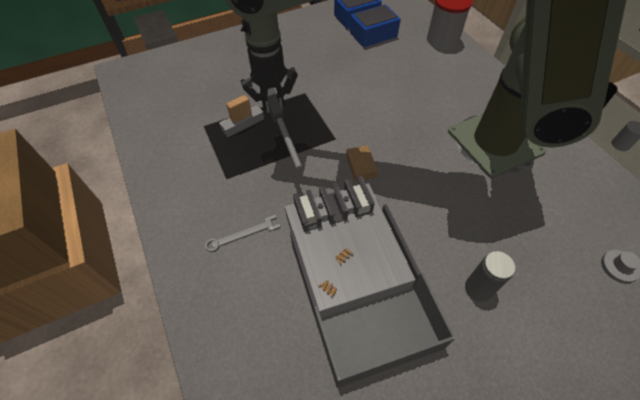

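Rod held and pointing at tube 2; tip around (296,163). Quick numerical check of the tip while lowering.

```bash
python3 - <<'E'
from h import *
s=manip.get_state(); y=1.453
P=s['ee_pos']+np.array([.21*np.cos(y),.21*np.sin(y),-.0065])
for n in('sc2','s2'):
    d=load(n); print(n,pix(d,P))
a=cv2.imread('pics/sc2.png')[90:230,240:400];b=cv2.imread('pics/s2.png')[110:250,240:400]
cv2.imwrite('pics/c3.png',cv2.resize(np.hstack([a,b]),None,fx=2.5,fy=2.5,interpolation=cv2.INTER_CUBIC))
E
```

```text
sc2 [[298.68534339 168.21287622]]
s2 [[297.11353893 175.15310749]]
```

apply_moves(
  targets=[1, 0, -10, 0, 0, -0.01, 0, 2, 0, -20, 0, 0, -0.022, 0, 2, 0, -32, 0, 0, -0.022, 0, 2, 0, -44, 0, 0, -0.022, 0, 2, 0, -56, 0, 0, -0.022, 0, 2, 0, -66, 0, 0, -0.022, 0, 2, -1, -71, 0, 0, -0.022, 0, 2, -1, -71, 0, 0, -0.022, 0],
)

```text
clock: 5.02
ee_pos: [0.5412, -0.2648, 0.0752]
tcp_rot: [-2.363, -2.052, 0.009]
contact_force: [-0.8, 0.2, -2.1]
width: 0.0248
```

```bash
python3 - <<'E'
from h import *
s=st(); print(w2f(s['ee_pos'])); snap('scene','sc3'); snap('side','s3')
a=cv2.imread('pics/sc3.png')[90:230,240:400];b=cv2.imread('pics/s3.png')[110:250,240:400]
y=1.431;P=s['ee_pos']+np.array([.21*np.cos(y),.21*np.sin(y),-.0065])
print(pix(load('sc3'),P)-[240,90],pix(load('s3'),P)-[240-160,110])
cv2.imwrite('pics/c3.png',cv2.resize(np.hstack([a,b]),None,fx=2.5,fy=2.5,interpolation=cv2.INTER_CUBIC))
E
```

```text
t 5.02 p [ 0.5412 -0.2648  0.0752] yaw 1.43 z [-0.012  0.005 -1.   ] F [-0.8  0.2 -2.1] w 0.0248 q [-0.6   0.46  1.6  -0.    1.09 -0.46]
[  60.99271271 -409.78694467]
[[58.17751598 98.07749276]] [[216.29466243  82.64553575]]
```

View pics/c3.png

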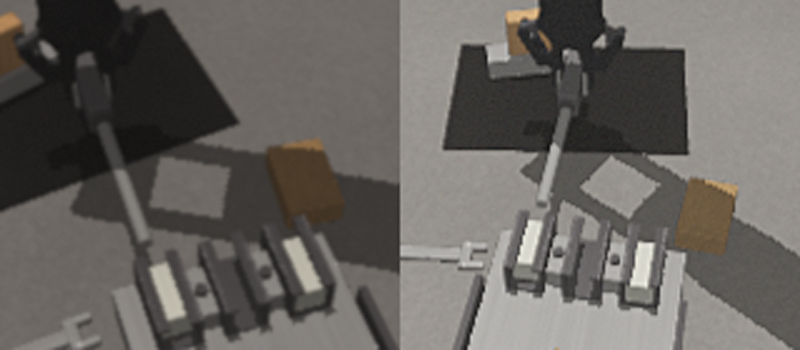

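Tip matches the prediction to within about 2 px in both views. Pushing into tube 2.

apply_moves(
  targets=[2, 10, 2, 0, 0, 0, 0, 4, 20, 2, 0, 0, 0, 0, 5, 30, 2, 0, 0, 0, 0, 7, 40, 2, 0, 0, 0, 0, 8, 49, 2, 0, 0, 0, 0, 9, 59, 2, 0, 0, 0, 0, 11, 69, 2, 0, 0, 0, 0, 12, 79, 2, 0, 0, 0, 0],
)

```text
clock: 5.78
ee_pos: [0.5549, -0.1856, 0.0796]
tcp_rot: [-2.366, -2.055, 0.006]
contact_force: [-0.6, -1.0, -2.1]
width: 0.025
```

```bash
python3 - <<'E'
from h import *
s=st(); print(w2f(s['ee_pos'])); print(f2w(62,-245))
E
```

```text
t 5.78 p [ 0.5549 -0.1856  0.0796] yaw 1.43 z [-0.008  0.003 -1.   ] F [-0.6 -1.  -2.1] w 0.025 q [-0.47  0.42  1.64 -0.    1.08 -0.33]
[  63.50523374 -329.44209972]
[ 0.56520533 -0.10175459]
```

apply_moves(
  targets=[1, 10, -2, 0, 0, 0, 0, 2, 21, -3, 0, 0, 0, 0, 4, 32, -3, 0, 0, 0, 0, 5, 43, -3, 0, 0, 0, 0, 6, 54, -3, 0, 0, 0, 0, 8, 65, -3, 0, 0, 0, 0, 9, 75, -3, 0, 0, 0, 0, 10, 84, -3, 0, 0, 0, 0],
)

```text
clock: 6.45
ee_pos: [0.565, -0.1003, 0.0765]
tcp_rot: [-2.366, -2.055, 0.007]
contact_force: [-0.2, -0.4, -2.6]
width: 0.0249
```

```bash
python3 - <<'E'
from h import *
s=st(); print(w2f(s['ee_pos'])); snap('scene','sc4'); snap('side','s4')
a=cv2.imread('pics/sc4.png')[90:330,240:400];b=cv2.imread('pics/s4.png')[110:350,240:400]
cv2.imwrite('pics/c4.png',cv2.resize(np.hstack([a,b]),None,fx=2.5,fy=2.5,interpolation=cv2.INTER_CUBIC))
E
```

```text
t 6.45 p [ 0.565  -0.1003  0.0765] yaw 1.431 z [-0.008  0.003 -1.   ] F [-0.2 -0.4 -2.6] w 0.0249 q [-0.33  0.41  1.68  0.    1.07 -0.19]
[  61.58797802 -243.61389932]
```

View pics/c4.png

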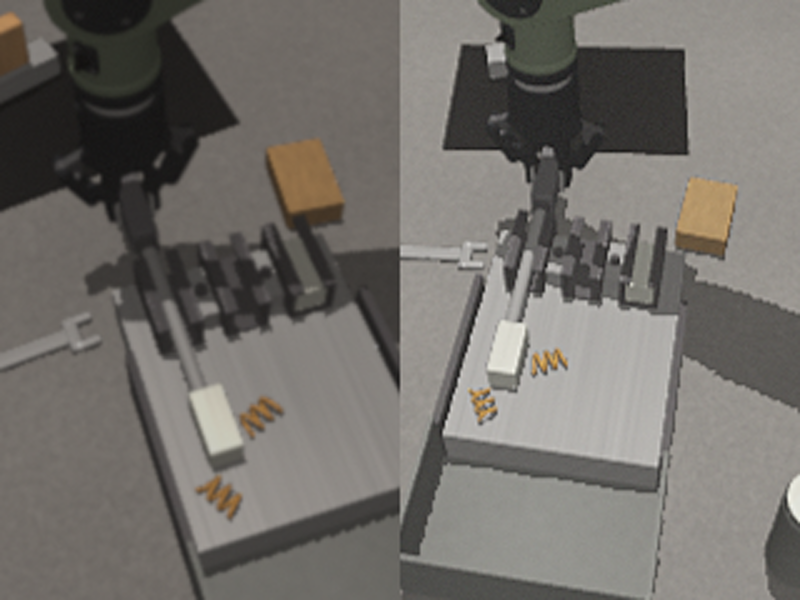

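Slug 2 is out on the plate ahead of the rod. Withdrawing and shifting to tube 0.

apply_moves(
  targets=[-3, -22, 0, 0, 0, 0, 0, -6, -44, 0, 0, 0, 0, 0, -9, -66, 0, 0, 0, 0, 0, -12, -88, 0, 0, 0, 0, 0, -15, -110, 0, 0, 0, 0, 0, -18, -132, 0, 0, 0, 0, 0, -21, -153, 0, 0, 0, 0, 0, -24, -168, 0, 0, 0, 0, 0],
)

```text
clock: 7.22
ee_pos: [0.5408, -0.27, 0.0767]
tcp_rot: [-2.366, -2.056, 0.006]
contact_force: [0.8, -0.7, -3.5]
width: 0.0255
```

apply_moves(
  targets=[-16, 2, 0, 0, 0, 0, 0, -32, 4, 0, 0, 0, 0, 0, -50, 7, 0, 0, 0, 0, 0, -68, 9, 0, 0, 0, 0, 0, -86, 12, 0, 0, 0, 0, 0, -104, 15, 0, 0, 0, 0, 0, -122, 17, 0, 0, 0, 0, 0, -122, 17, 0, 0, 0, 0, 0],
)

```text
clock: 7.88
ee_pos: [0.4153, -0.2515, 0.0759]
tcp_rot: [-2.364, -2.051, 0.008]
contact_force: [0.2, 0.7, -2.9]
width: 0.025
```

```bash
python3 - <<'E'
from h import *
s=st(); print(w2f(s['ee_pos'])); d=snap('scene','sc5')
y=1.431
for r in (.05,.21): P=s['ee_pos']+np.array([r*np.cos(y),r*np.sin(y),-.0065]);print(pix(d,P)-[240,90])
m=np.r_[f2w(-62,-170),.07]; print('mouth',pix(d,m)-[240,90], f2w(-62,-328),f2w(-62,-243))
a=cv2.imread('pics/sc5.png')[90:230,240:400]
cv2.imwrite('pics/c5.png',cv2.resize(a,None,fx=3.5,fy=3.5,interpolation=cv2.INTER_CUBIC))
E
```

```text
t 7.88 p [ 0.4153 -0.2515  0.0759] yaw 1.429 z [-0.012  0.006 -1.   ] F [ 0.2  0.7 -2.9] w 0.025 q [-0.72  0.25  1.89 -0.    1.01 -0.58]
[ -65.58839952 -414.19241779]
[[86.60170264 36.85658391]]
[[108.0281827   82.75364961]]
mouth [[111.68780854  93.89835282]] [ 0.43083647 -0.16663917] [ 0.44269763 -0.08247081]
```

View pics/c5.png

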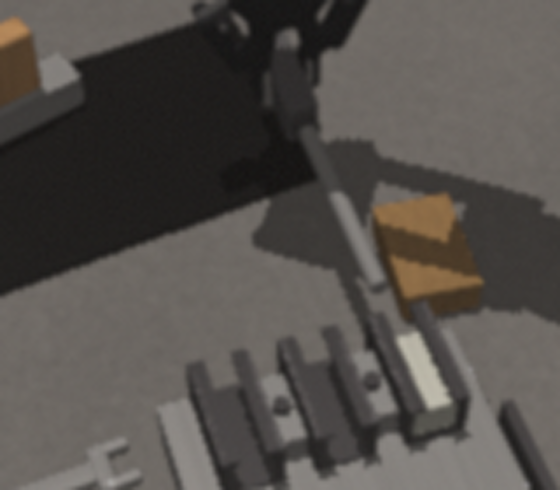

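Tip (378,283) matches; tube 0 slug visible at (425,370). Correcting 3.5 mm in x and pushing.

apply_moves(
  targets=[4, 6, 1, 0, 0, 0, 0, 5, 14, 1, 0, 0, 0, 0, 7, 26, 1, 0, 0, 0, 0, 9, 38, 1, 0, 0, 0, 0, 10, 50, 1, 0, 0, 0, 0, 12, 62, 1, 0, 0, 0, 0, 14, 74, 1, 0, 0, 0, 0, 16, 85, 1, 0, 0, 0, 0],
)

```text
clock: 8.6
ee_pos: [0.4334, -0.1658, 0.0775]
tcp_rot: [-2.366, -2.054, 0.006]
contact_force: [-0.7, -1.7, -1.3]
width: 0.0248
```

apply_moves(
  targets=[1, 10, 0, 0, 0, 0, 0, 3, 21, 0, 0, 0, 0, 0, 4, 32, 0, 0, 0, 0, 0, 6, 43, 0, 0, 0, 0, 0, 7, 54, 0, 0, 0, 0, 0, 9, 65, 0, 0, 0, 0, 0, 10, 75, 0, 0, 0, 0, 0, 12, 84, 0, 0, 0, 0, 0],
)

```text
clock: 9.27
ee_pos: [0.4453, -0.0807, 0.0774]
tcp_rot: [-2.365, -2.054, 0.006]
contact_force: [-0.2, -1.5, -3.1]
width: 0.0249
```

```bash
python3 - <<'E'
from h import *
s=st(); print(w2f(s['ee_pos'])); snap('scene','sc6');snap('side','s6')
a=cv2.imread('pics/sc6.png')[90:330,200:420];b=cv2.imread('pics/s6.png')[110:350,240:400]
cv2.imwrite('pics/c6.png',cv2.resize(np.hstack([a,b]),None,fx=2,fy=2,interpolation=cv2.INTER_CUBIC))
E
```

```text
t 9.27 p [ 0.4453 -0.0807  0.0774] yaw 1.43 z [-0.009  0.004 -1.   ] F [-0.2 -1.5 -3.1] w 0.0249 q [-0.37  0.19  1.97  0.    0.99 -0.23]
[ -59.65457152 -240.84682931]
```

View pics/c6.png

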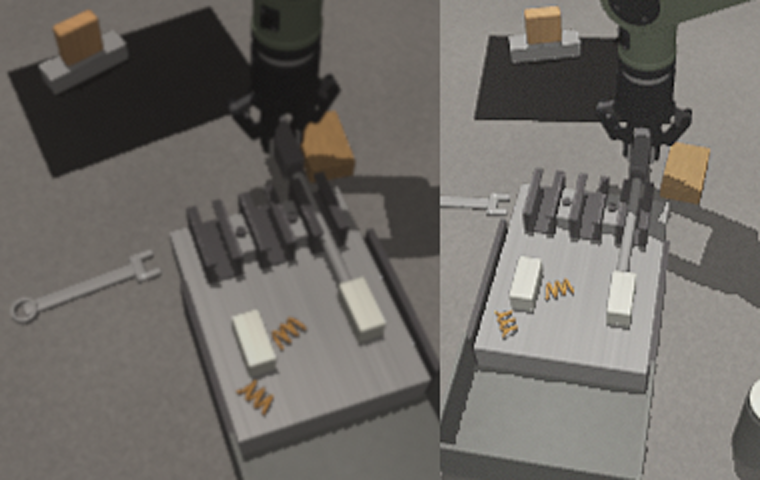

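Both slugs out and standing clear. Withdraw, then back to the mat.

apply_moves(
  targets=[-3, -22, 0, 0, 0, 0, 0, -6, -44, 0, 0, 0, 0, 0, -9, -66, 0, 0, 0, 0, 0, -12, -88, 0, 0, 0, 0, 0, -15, -110, 0, 0, 0, 0, 0, -18, -132, 0, 0, 0, 0, 0, -21, -153, 0, 0, 0, 0, 0, -24, -172, 10, 0, 0, 0, 0],
)

```text
clock: 10.03
ee_pos: [0.4199, -0.2528, 0.0858]
tcp_rot: [-2.362, -2.051, 0.007]
contact_force: [0.4, 1.1, -3.3]
width: 0.025
```

apply_moves(
  targets=[3, 0, 20, 0, 0, 0, 0, 8, 0, 45, 0, 0, 0, 0, 16, 0, 60, 0, 0, -0.12, 0, 26, 0, 60, 0, 0, -0.24, 0, 36, 0, 60, 0, 0, -0.36, 0, 46, 0, 60, 0, 0, -0.48, 0, 58, -1, 60, 0, 0, -0.6, 0, 70, -2, 60, 0, 0, -0.72, 0],
)

```text
clock: 10.7
ee_pos: [0.4901, -0.255, 0.1456]
tcp_rot: [-2.935, -1.078, -0.001]
contact_force: [-0.0, -0.5, -3.3]
width: 0.0256
```

```bash
python3 - <<'E'
from h import *
s=st()
E
```

```text
t 10.7 p [ 0.4901 -0.255   0.1456] yaw 0.704 z [-0.004  0.014 -1.   ] F [-0.  -0.5 -3.3] w 0.0256 q [-0.64  0.27  1.69  0.01  1.19  0.22]
```

apply_moves(
  targets=[0, 1, -8, 0, 0, -0.12, 0, 0, 2, -16, 0, 0, -0.24, 0, 0, 3, -24, 0, 0, -0.36, 0, 0, 4, -34, 0, 0, -0.48, 0, 0, 5, -44, 0, 0, -0.6, 0, 0, 5, -56, 0, 0, -0.704, 0, 0, 5, -72, 0, 0, -0.704, 0, 0, 5, -88, 0, 0, -0.704, 0],
)

```text
clock: 11.37
ee_pos: [0.4903, -0.2504, 0.0572]
tcp_rot: [-3.129, 0.001, -0.01]
contact_force: [-0.3, -0.1, -2.4]
width: 0.0252
```

```bash
python3 - <<'E'
from h import *
s=st()
E
```

```text
t 11.37 p [ 0.4903 -0.2504  0.0572] yaw -0.001 z [ 0.006  0.013 -1.   ] F [-0.3 -0.1 -2.4] w 0.0252 q [-0.64  0.39  1.75  0.02  1.    0.93]
```

apply_moves(
  targets=[0, 0, -8, 0, 0, 0, 0, 0, 0, -16, 0, 0, 0, 0, 0, 0, -23, 0, 0, 0, 0, 0, 0, -28, 0, 0, 0, 0, 0, 0, -29, 0, 0, 0, 0, 0, 0, -29, 0, 0, 0, 0, 0, 0, -29, 0, 0, 0, 1, 0, 0, -29, 0, 0, 0, 1],
)

```text
clock: 12.03
ee_pos: [0.4913, -0.2511, 0.0294]
tcp_rot: [-3.13, 0.001, -0.013]
contact_force: [0.6, -0.3, -0.1]
width: 0.0481
```

apply_moves(
  targets=[0, 0, 0, 0, 0, 0, 1, 0, 0, 0, 0, 0, 0, 1, 0, 0, 0, 0, 0, 0, 1, 0, 0, 30, 0, 0, 0, 1, 0, 0, 70, 0, 0, 0, 1, 0, 0, 110, 0, 0, 0, 1, 0, 0, 150, 0, 0, 0, 1, 0, 0, 180, 0, 0, 0, 1],
)

```text
clock: 12.7
ee_pos: [0.4923, -0.2517, 0.2135]
tcp_rot: [-3.133, 0.001, -0.019]
contact_force: [1.0, -0.5, 0.0]
width: 0.0856
```

```bash
python3 - <<'E'
from h import *
s=st()
a=snap('wrist','w7')['color'];b=snap('scene','sc7')['color'];
cv2.imwrite('pics/c7.png',cv2.cvtColor(np.vstack([cv2.resize(a,None,fx=.85,fy=.85),cv2.resize(b[60:200,180:400],(544,255))])[:600],cv2.COLOR_RGB2BGR))
E
```

```text
t 12.7 p [ 0.4923 -0.2517  0.2135] yaw -0.001 z [ 0.012  0.009 -1.   ] F [ 1.  -0.5  0. ] w 0.0856 q [-0.64  0.19  1.64  0.01  1.31  0.93]
```

View pics/c7.png

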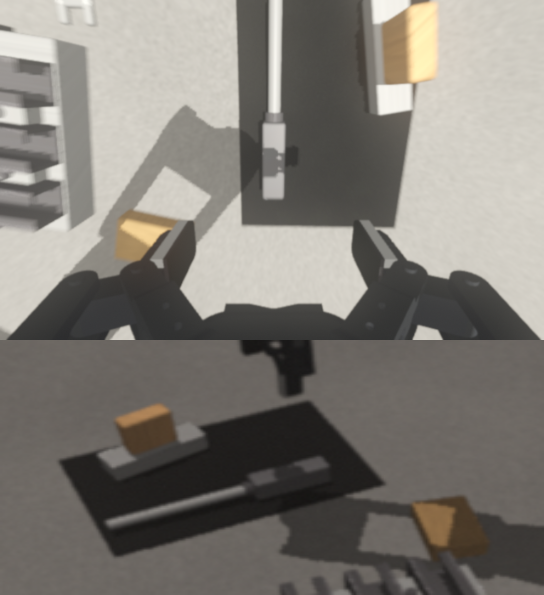

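Rod lies flat on the mat. Moving above the scraper for a fresh measurement.

apply_moves(
  targets=[12, -12, 8, 0, 0, 0, 1, 24, -24, 16, 0, 0, 0, 1, 36, -36, 24, 0, 0, 0, 1, 48, -48, 32, 0, 0, 0, 1, 60, -60, 40, 0, 0, 0, 1, 70, -70, 46, 0, 0, 0, 1, 70, -75, 46, 0, 0, 0, 1, 70, -75, 46, 0, 0, 0, 1],
)

```text
clock: 13.47
ee_pos: [0.5648, -0.3297, 0.2623]
tcp_rot: [-3.139, 0.002, -0.03]
contact_force: [-1.1, -0.2, -0.2]
width: 0.0852
```

```bash
python3 - <<'E'
from h import *
s=st()
d=snap('wrist','w8'); p=pix(d,[[.605,-.371,.05]])[0]; print(p); x0,y0=int(np.clip(p[0]-100,0,440)),int(np.clip(p[1]-75,0,250)); print(x0,y0)
a=cv2.cvtColor(d['color'],cv2.COLOR_RGB2BGR)[y0:y0+150,x0:x0+200]
cv2.imwrite('pics/c8.png',np.clip(1.2*cv2.resize(a,None,fx=4,fy=4,interpolation=cv2.INTER_CUBIC).astype(float),0,255).astype(np.uint8))
E
```

```text
t 13.47 p [ 0.5648 -0.3297  0.2623] yaw -0.001 z [ 0.019  0.003 -1.   ] F [-1.1 -0.2 -0.2] w 0.0852 q [-0.67  0.35  1.33  0.01  1.44  0.9 ]
[361.20808183 143.23551504]
261 68
```

View pics/c8.png

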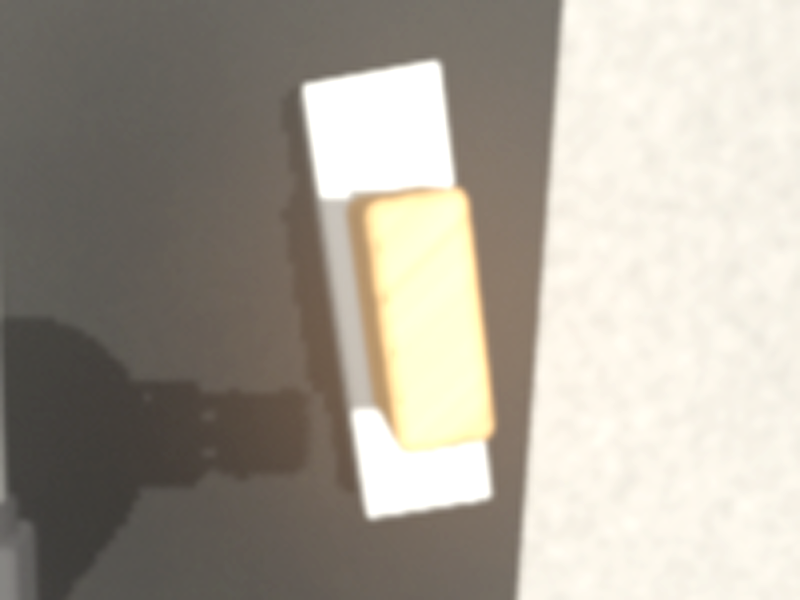

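Scraper is clear: block top corners (303,87),(440,62),(492,498),(370,518); handle top (365,200),(467,190),(494,437),(402,450) in the crop.

```bash
python3 - <<'E'
from h import *
d=load('w8'); c=lambda L:np.array(L)/4+[261,68]
b=ray(d,c([(303,87),(440,62),(492,498),(370,518)]),.034); h=ray(d,c([(365,200),(467,190),(494,437),(402,450)]),.094)
for q in(b,h):
    v=(q[0]+q[1]-q[2]-q[3])[:2]/2; print(q.mean(0),np.linalg.norm(v),np.arctan2(v[1],v[0]))
for x in(-40,40):
  for y in(-67,100): print(x,y,f2w(x,y))
E
```

```text
[ 0.60332521 -0.37340008  0.034     ] 0.11972523561186722 0.171599493981411
[ 0.60428955 -0.37309475  0.094     ] 0.05757000726998041 0.16891002728617538
-40 -67 [0.48904197 0.08873725]
-40 100 [0.51234567 0.25410332]
40 -67 [0.56825925 0.0775738 ]
40 100 [0.59156295 0.24293988]
```

apply_moves(
  targets=[8, -9, -20, 0, 0.005, 0.05, 1, 16, -18, -40, -0.001, 0.01, 0.1, 1, 24, -27, -62, -0.002, 0.015, 0.17, 1, 32, -36, -85, -0.003, 0.019, 0.17, 1, 39, -43, -105, -0.003, 0.019, 0.17, 1, 39, -43, -120, -0.003, 0.019, 0.17, 1, 39, -43, -130, -0.003, 0.019, 0.17, 1, 39, -43, -130, -0.003, 0.019, 0.17, 1],
)

```text
clock: 14.18
ee_pos: [0.6007, -0.3693, 0.1274]
tcp_rot: [-3.122, -0.265, 0.011]
contact_force: [-0.7, -0.3, -0.4]
width: 0.0857
```

```bash
python3 - <<'E'
from h import *
s=st()
E
```

```text
t 14.18 p [ 0.6007 -0.3693  0.1274] yaw 0.169 z [-0.008  0.008 -1.   ] F [-0.7 -0.3 -0.4] w 0.0857 q [-0.67  0.59  1.28  0.    1.28  0.73]
```

apply_moves(
  targets=[1, -1, -8, -0.004, -0.004, 0, 1, 2, -3, -18, -0.008, -0.008, 0, 1, 3, -4, -30, -0.008, -0.008, 0, 1, 3, -4, -42, -0.008, -0.008, 0, 1, 3, -4, -50, -0.008, -0.008, 0, 1, 3, -4, -53, -0.008, -0.008, 0, 1, 3, -4, -53, -0.008, -0.008, 0, 1, 3, -4, -53, -0.008, -0.008, 0, 0],
)

```text
clock: 14.85
ee_pos: [0.6038, -0.3734, 0.0743]
tcp_rot: [3.13, 0.265, 0.0]
contact_force: [-0.5, -0.3, 0.2]
width: 0.0756
```

apply_moves(
  targets=[0, 0, 0, 0, 0, 0, 0, 0, 0, 0, 0, 0, 0, 0, 0, 0, 0, 0, 0, 0, 0, 0, 0, 0, 0, 0, 0, 0, 0, 0, 0, 0, 0, 0, 0, 0, 0, 0, 0, 0, 0, 0, 0, 0, 0, 0, 0, 0, 0, 0, 0, 0, 0, 0, 0, 0],
)

```text
clock: 15.52
ee_pos: [0.6041, -0.3734, 0.0749]
tcp_rot: [3.13, 0.265, 0.001]
contact_force: [-0.8, 1.7, 3.3]
width: 0.0235
```

```bash
python3 - <<'E'
from h import *
s=st()
E
```

```text
t 15.52 p [ 0.6041 -0.3734  0.0749] yaw 0.169 z [ 0.001 -0.    -1.   ] F [-0.8  1.7  3.3] w 0.0235 q [-0.68  0.65  1.3   0.    1.19  0.73]
```

Gripped. Lifting and carrying over the fixture.

apply_moves(
  targets=[0, 0, 20, 0, 0, 0, 0, 0, 5, 45, 0, 0, 0, 0, 0, 20, 75, 0, 0, -0.05, 0, 0, 45, 105, 0, 0, -0.1, 0, -5, 75, 135, 0, 0, -0.15, 0, -10, 110, 150, 0, 0, -0.2, 0, -14, 145, 150, 0, 0, -0.26, 0, -18, 180, 150, 0, 0, -0.309, 0],
)

```text
clock: 16.18
ee_pos: [0.5858, -0.1923, 0.2254]
tcp_rot: [3.132, -0.225, 0.003]
contact_force: [1.0, 1.4, -4.7]
width: 0.0233
```

apply_moves(
  targets=[-2, 35, 0, 0, 0, 0, 0, -5, 70, 0, 0, 0, 0, 0, -8, 105, 0, 0, 0, 0, 0, -10, 140, 0, 0, 0, 0, 0, -13, 175, 0, 0, 0, 0, 0, -16, 210, 0, 0, 0, 0, 0, -18, 240, 0, 0, 0, 0, 0, -18, 260, 0, 0, 0, 0, 0],
)

```text
clock: 16.85
ee_pos: [0.5657, 0.0707, 0.2233]
tcp_rot: [3.133, -0.222, -0.003]
contact_force: [0.1, -0.2, -4.0]
width: 0.0232
```

```bash
python3 - <<'E'
from h import *
s=st(); print(w2f(s['ee_pos']))
E
```

```text
t 16.85 p [0.5657 0.0707 0.2233] yaw -0.141 z [-0.002 -0.    -1.   ] F [ 0.1 -0.2 -4. ] w 0.0232 q [-0.03  0.22  1.58 -0.    1.34  1.68]
[ 38.37708644 -74.12879461]
```

apply_moves(
  targets=[1, 4, -10, 0, 0, 0, 0, 3, 8, -25, 0, 0, 0, 0, 3, 8, -40, 0, 0, 0, 0, 3, 8, -55, 0, 0, 0, 0, 3, 8, -70, 0, 0, 0, 0, 3, 8, -82, 0, 0, 0, 0, 3, 8, -91, 0, 0, 0, 0, 3, 8, -93, 0, 0, 0, 0],
)

```text
clock: 17.52
ee_pos: [0.5665, 0.0782, 0.1271]
tcp_rot: [3.133, -0.223, -0.012]
contact_force: [-1.0, -0.1, -4.6]
width: 0.0233
```

```bash
python3 - <<'E'
from h import *
s=st(); print(w2f(s['ee_pos'])); snap('scene','sc9');snap('side','s9')
a=cv2.imread('pics/sc9.png')[170:330,260:440];b=cv2.imread('pics/s9.png')[180:320,230:390]
b=cv2.resize(b,(183,160))
cv2.imwrite('pics/c9.png',cv2.resize(np.hstack([a,b]),None,fx=2.2,fy=2.2,interpolation=cv2.INTER_CUBIC))
E
```

```text
t 17.52 p [0.5665 0.0782 0.1271] yaw -0.142 z [-0.008 -0.    -1.   ] F [-1.  -0.1 -4.6] w 0.0233 q [-0.01  0.33  1.65 -0.    1.16  1.7 ]
[ 38.20649148 -66.60373639]
```

View pics/c9.png

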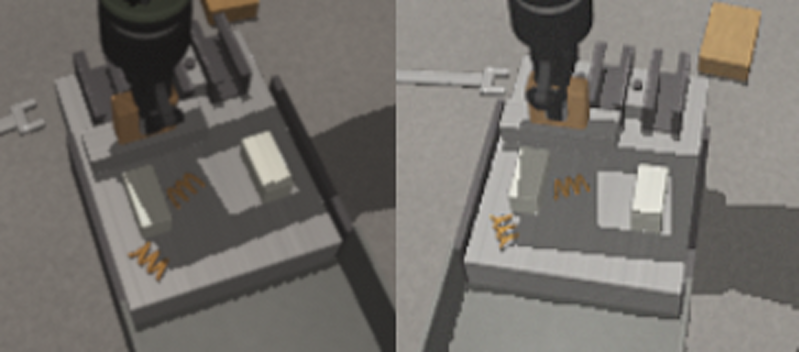

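Scraper is between tube exits and slug 2, left end near the rail. Lower onto plate.

apply_moves(
  targets=[0, 0, -1, 0, -0.004, 0, 0, 0, 0, -2, 0, -0.008, 0, 0, 0, 0, -3, 0, -0.008, 0, 0, 0, 0, -4, 0, -0.008, 0, 0, 0, 0, -5, 0, -0.008, 0, 0, 0, 0, -6, 0, -0.008, 0, 0, 0, 0, -7, 0, -0.008, 0, 0, 0, 0, -7, 0, -0.008, 0, 0],
)

```text
clock: 18.28
ee_pos: [0.5679, 0.0784, 0.1221]
tcp_rot: [-3.134, 0.222, -0.006]
contact_force: [-0.2, 0.0, -5.2]
width: 0.0235
```

```bash
python3 - <<'E'
from h import *
s=st(); print(w2f(s['ee_pos']))
E
```

```text
t 18.28 p [0.5679 0.0784 0.1221] yaw -0.142 z [ 0.004 -0.    -1.   ] F [-0.2  0.  -5.2] w 0.0235 q [-0.01  0.34  1.66 -0.    1.14  1.7 ]
[ 39.54877874 -66.2066397 ]
```

apply_moves(
  targets=[0, 0, -1, 0, 0, 0, 0, 0, 0, -2, 0, 0, 0, 0, 0, 0, -2, 0, 0, 0, 0, 1, 10, -2, 0, 0, 0, 0, 3, 20, -2, 0, 0, 0, 0, 4, 30, -2, 0, 0, 0, 0, 6, 40, -2, 0, 0, 0, 0, 7, 50, -2, 0, 0, 0, 0],
)

```text
clock: 18.95
ee_pos: [0.5757, 0.1291, 0.1209]
tcp_rot: [3.132, -0.221, 0.008]
contact_force: [0.1, -4.9, 5.0]
width: 0.0229
```

```bash
python3 - <<'E'
from h import *
s=st(); print(w2f(s['ee_pos']))
E
```

```text
t 18.95 p [0.5757 0.1291 0.1209] yaw -0.141 z [ 0.005 -0.002 -1.   ] F [ 0.1 -4.9  5. ] w 0.0229 q [ 0.07  0.37  1.62 -0.    1.15  1.79]
[ 40.19212203 -14.98520403]
```

apply_moves(
  targets=[2, 14, 0, 0, 0, 0, 0, 4, 28, 0, 0, 0, 0, 0, 6, 42, 0, 0, 0, 0, 0, 8, 57, 0, 0, 0, 0, 0, 10, 72, 0, 0, 0, 0, 0, 12, 87, 0, 0, 0, 0, 0, 14, 102, 0, 0, 0, 0, 0, 17, 118, 1, 0, 0, 0, 0],
)

```text
clock: 19.62
ee_pos: [0.5923, 0.2488, 0.1212]
tcp_rot: [3.133, -0.222, 0.006]
contact_force: [-0.0, -2.3, -3.6]
width: 0.0236
```

```bash
python3 - <<'E'
from h import *
s=st(); print(w2f(s['ee_pos'])); snap('scene','sc10');snap('side','s10')
a=cv2.imread('pics/sc10.png')[170:390,260:460];b=cv2.imread('pics/s10.png')[180:380,230:390]
b=cv2.resize(b,(176,220))
cv2.imwrite('pics/c10.png',cv2.resize(np.hstack([a,b]),None,fx=2.1,fy=2.1,interpolation=cv2.INTER_CUBIC))
E
```

```text
t 19.62 p [0.5923 0.2488 0.1212] yaw -0.141 z [ 0.004 -0.001 -1.   ] F [-0.  -2.3 -3.6] w 0.0236 q [ 0.26  0.47  1.48 -0.    1.19  1.98]
[ 39.88089165 105.91454238]
```

View pics/c10.png

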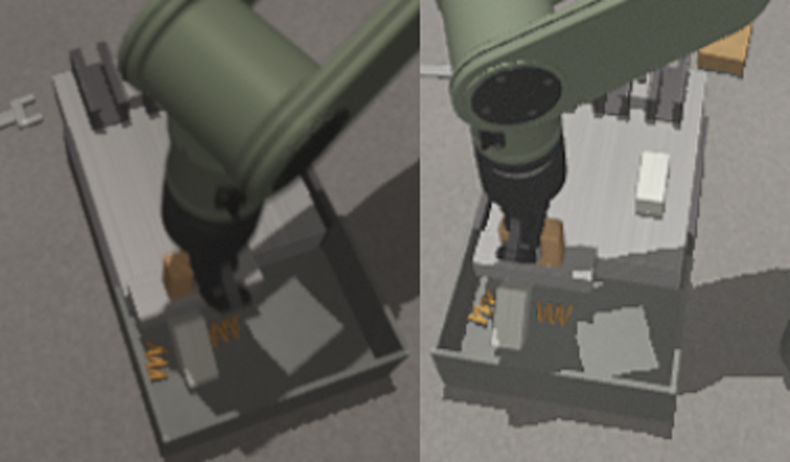

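Slug 2 and both chips are in the tray; slug 0 remains on the plate. Lifting back for the second swipe.

apply_moves(
  targets=[0, 0, 20, 0, 0, 0, 0, 0, 0, 45, 0, 0, 0, 0, -5, -10, 70, 0, 0, 0, 0, -25, -40, 75, 0, 0, 0, 0, -45, -70, 75, 0, 0, 0, 0, -65, -100, 75, 0, 0, 0, 0, -85, -130, 75, 0, 0, 0, 0, -103, -158, 75, 0, 0, 0, 0],
)

```text
clock: 20.38
ee_pos: [0.4874, 0.0928, 0.1947]
tcp_rot: [-3.13, 0.218, -0.005]
contact_force: [-0.1, -0.9, -4.2]
width: 0.0234
```

apply_moves(
  targets=[0, 0, 0, 0, 0, 0, 0, 0, 0, -10, 0, 0, 0, 0, 0, 0, -22, 0, 0, 0, 0, 0, 0, -34, 0, 0, 0, 0, 0, 0, -46, 0, 0, 0, 0, 0, 0, -56, 0, 0, 0, 0, 0, 0, -63, 0, 0, 0, 0, 0, 0, -65, 0, 0, 0, 0],
)

```text
clock: 21.05
ee_pos: [0.4865, 0.0935, 0.1275]
tcp_rot: [-3.13, 0.217, 0.001]
contact_force: [0.4, -0.5, -3.6]
width: 0.0235
```

```bash
python3 - <<'E'
from h import *
s=st(); print(w2f(s['ee_pos']))
E
```

```text
t 21.05 p [0.4865 0.0935 0.1275] yaw -0.138 z [-0.     0.004 -1.   ] F [ 0.4 -0.5 -3.6] w 0.0235 q [0.01 0.18 1.85 0.   1.11 1.72]
[-43.22456212 -62.6739726 ]
```

apply_moves(
  targets=[3, 0, -2, 0, 0, 0, 0, 4, -1, -4, 0, 0, 0, 0, 4, -1, -6, 0, 0, 0, 0, 4, -1, -8, 0, 0, 0, 0, 4, -1, -8, 0, 0, 0, 0, 5, 9, -8, 0, 0, 0, 0, 7, 19, -8, 0, 0, 0, 0, 8, 29, -8, 0, 0, 0, 0],
)

```text
clock: 21.72
ee_pos: [0.4959, 0.1222, 0.1209]
tcp_rot: [-3.132, 0.216, -0.004]
contact_force: [-0.2, -5.6, 5.1]
width: 0.0229
```

```bash
python3 - <<'E'
from h import *
s=st(); print(w2f(s['ee_pos']),f2w(-40,108))
E
```

```text
t 21.72 p [0.4959 0.1222 0.1209] yaw -0.138 z [ 0.003  0.002 -1.   ] F [-0.2 -5.6  5.1] w 0.0229 q [0.07 0.22 1.82 0.   1.1  1.78]
[-37.84305498 -32.85501597] [0.51346202 0.26202505]
```

apply_moves(
  targets=[2, 16, 0, 0, 0, 0, 0, 4, 33, 0, 0, 0, 0, 0, 6, 50, 0, 0, 0, 0, 0, 8, 67, 0, 0, 0, 0, 0, 10, 85, 0, 0, 0, 0, 0, 13, 103, 0, 0, 0, 0, 0, 15, 121, 0, 0, 0, 0, 0, 17, 139, 1, 0, 0, 0, 0],
)

```text
clock: 22.38
ee_pos: [0.5123, 0.263, 0.1213]
tcp_rot: [-3.132, 0.216, -0.003]
contact_force: [-0.2, -2.0, -3.3]
width: 0.0234
```

apply_moves(
  targets=[0, 0, 20, 0, 0, 0, 0, 0, 0, 45, 0, 0, 0, 0, -3, -15, 75, 0, 0, 0, 0, -2, -45, 100, 0, 0, 0, 0, 0, -80, 105, 0, 0, 0, 0, 2, -115, 105, 0, 0, 0, 0, 6, -150, 105, 0, 0, 0, 0, 10, -185, 105, 0, 0, 0, 0],
)

```text
clock: 23.05
ee_pos: [0.5217, 0.0785, 0.2256]
tcp_rot: [-3.13, 0.213, -0.001]
contact_force: [0.4, 0.3, -4.7]
width: 0.0232
```

```bash
python3 - <<'E'
from h import *
s=st(); print(w2f(s['ee_pos']))
for n in('scene','side'):
    d=snap(n,n+'11'); im=cv2.cvtColor(d['color'],cv2.COLOR_RGB2HSV)
    # bright low-saturation (slug) and orange (chip) blobs over plate + tray, reported in fixture mm at tray-floor height
    for nm,m,z in(('slug',(im[...,1]<40)&(im[...,2]>205),.034),('chip',(im[...,0]<20)&(im[...,1]>120),.012)):
        k,l,t,c=cv2.connectedComponentsWithStats(m.astype(np.uint8))
        for i in range(1,k):
            if t[i,4]>12:
                f=w2f(ray(d,c[i],z)[0])
                if abs(f[0])<125 and -100<f[1]<260: print(n,nm,t[i,4],c[i].round(),f.round())
E
```

```text
t 23.05 p [0.5217 0.0785 0.2256] yaw -0.136 z [ 0.001  0.004 -1.   ] F [ 0.4  0.3 -4.7] w 0.0232 q [-0.02  0.13  1.69  0.    1.33  1.69]
[ -6.20011844 -72.61615593]
scene chip 102 [366. 327.] [ 20. 137.]
scene chip 97 [334. 342.] [ 92. 143.]
side slug 278 [271. 308.] [ 58. 135.]
side slug 287 [324. 316.] [-68. 136.]
side chip 51 [257. 313.] [ 92. 143.]
side chip 61 [287. 315.] [ 21. 137.]
```

All slugs and chips are around y≈135–143 mm (inside tray). Check numerically where the rod lies before bringing the scraper back.

```bash
cat > mat.py <<'E'
from h import *
def blobs(fn):
    d=load(fn); im=cv2.cvtColor(d['color'],cv2.COLOR_RGB2HSV)
    poly=pix(d,[[x,y,.004] for x,y in((.398,-.216),(.704,-.216),(.704,-.412),(.398,-.412))]).astype(np.int32)
    m=np.zeros(im.shape[:2],np.uint8); cv2.fillPoly(m,[poly],1); m&=(im[...,2]>55).astype(np.uint8)
    k,l,t,c=cv2.connectedComponentsWithStats(m)
    for i in range(1,k):
        if t[i,4]>25:
            ys,xs=np.where(l==i); P=ray(d,np.c_[xs,ys],.021)[:,:2]
            print(fn,t[i,4],'x',P[:,0].min().round(3),P[:,0].max().round(3),'y',P[:,1].min().round(3),P[:,1].max().round(3),np.array(cv2.fitLine(P.astype(np.float32),2,0,.01,.01)).ravel().round(3))
if __name__=='__main__':
    import sys
    for f in sys.argv[1:]: blobs(f)
E
python3 mat.py sc6 scene11 side11
```

```text
sc6 603 x 0.538 0.666 y -0.398 -0.335 [ 0.993  0.116  0.608 -0.371]
scene11 614 x 0.438 0.7 y -0.281 -0.245 [ 0.999  0.05   0.564 -0.26 ]
side11 328 x 0.475 0.605 y -0.394 -0.336 [ 0.999 -0.042  0.542 -0.369]
side11 104 x 0.489 0.588 y -0.332 -0.291 [ 0.999  0.047  0.536 -0.305]
side11 150 x 0.442 0.489 y -0.284 -0.226 [ 0.276  0.961  0.462 -0.253]
side11 183 x 0.59 0.704 y -0.274 -0.242 [ 1.    -0.031  0.645 -0.255]
```

apply_moves(
  targets=[8, -35, 0, 0, 0, 0.03, 0, 16, -70, 0, 0, 0, 0.06, 0, 24, -105, 0, 0, 0, 0.09, 0, 32, -140, 0, 0, 0, 0.12, 0, 40, -175, 0, 0, 0, 0.14, 0, 48, -210, 0, 0, 0, 0.14, 0, 56, -245, 0, 0, 0, 0.14, 0, 60, -275, 0, 0, 0, 0.14, 0],
)

```text
clock: 23.82
ee_pos: [0.5838, -0.2005, 0.224]
tcp_rot: [-3.138, 0.004, -0.002]
contact_force: [-0.3, -0.1, -5.0]
width: 0.0231
```

```bash
python3 - <<'E'
from h import *
st(); snap('wrist','w12')
E
python3 mat.py w12
```

```text
t 23.82 p [ 0.5838 -0.2005  0.224 ] yaw -0.002 z [ 0.002  0.003 -1.   ] F [-0.3 -0.1 -5. ] w 0.0231 q [-0.47  0.32  1.46  0.    1.37  1.1 ]
w12 43718 x 0.412 0.703 y -0.402 -0.214 [ 1.     0.004  0.583 -0.308]
w12 49 x 0.426 0.431 y -0.343 -0.329 [ 0.053  0.999  0.429 -0.336]
```

Rod undisturbed near y≈-0.255. Carry on to the mat and lower.

apply_moves(
  targets=[0, -30, 0, 0, 0, 0, 0, 0, -60, 0, 0, 0, 0, 0, -2, -90, 0, 0, 0, 0, 0, -4, -120, -10, 0, 0, 0, 0, -4, -145, -30, 0, 0, 0, 0, -4, -165, -55, 0, 0, 0, 0, -4, -165, -80, 0, 0, 0, 0, -4, -165, -105, 0, 0, 0, 0],
)

```text
clock: 24.53
ee_pos: [0.5808, -0.3714, 0.1167]
tcp_rot: [3.14, -0.013, 0.005]
contact_force: [0.4, 0.8, -5.4]
width: 0.0237
```

```bash
python3 - <<'E'
from h import *
st()
E
```

```text
t 24.53 p [ 0.5808 -0.3714  0.1167] yaw -0.008 z [ 0.003 -0.002 -1.   ] F [ 0.4  0.8 -5.4] w 0.0237 q [-0.69  0.56  1.35  0.    1.23  0.88]
```

apply_moves(
  targets=[0, 4, -10, 0, 0, 0, 0, 0, 6, -20, 0, 0, 0, 0, 0, 6, -28, 0, 0, 0, 0, 0, 6, -34, 0, 0, 0, 0, 0, 6, -38, 0, 0, 0, 0, 0, 6, -40, 0, 0, 0, 0, 0, 6, -41, 0, 0, 0, 0, 0, 6, -41, 0, 0, 0, 0],
)

```text
clock: 25.2
ee_pos: [0.5813, -0.3659, 0.0766]
tcp_rot: [3.139, -0.013, 0.007]
contact_force: [0.1, 0.4, -4.6]
width: 0.0231
```

```bash
python3 - <<'E'
from h import *
st()
E
```

```text
t 25.2 p [ 0.5813 -0.3659  0.0766] yaw -0.008 z [ 0.005 -0.003 -1.   ] F [ 0.1  0.4 -4.6] w 0.0231 q [-0.69  0.6   1.37  0.    1.16  0.89]
```

apply_moves(
  targets=[0, 0, -1, 0, 0, 0, 0, 0, 0, -2, 0, 0, 0, 0, 0, 0, -2, 0, 0, 0, 0, 0, 0, -2, 0, 0, 0, 0, 0, 0, -2, 0, 0, 0, 1, 0, 0, -2, 0, 0, 0, 1, 0, 0, -2, 0, 0, 0, 1, 0, 0, -2, 0, 0, 0, 1],
)

```text
clock: 25.87
ee_pos: [0.5818, -0.3663, 0.0755]
tcp_rot: [3.138, -0.013, 0.009]
contact_force: [-0.0, 0.0, 0.4]
width: 0.0707
```

apply_moves(
  targets=[0, 0, 0, 0, 0, 0, 1, 0, 0, 0, 0, 0, 0, 1, 0, 0, 20, 0, 0, 0, 1, 0, 0, 50, 0, 0, 0, 1, 0, 0, 90, 0, 0, 0, 1, 0, 0, 130, 0, 0, 0, 1, 0, 30, 160, 0, 0, 0, 1, 0, 60, 180, 0, 0, 0, 1],
)

```text
clock: 26.53
ee_pos: [0.5829, -0.3083, 0.2605]
tcp_rot: [3.133, -0.018, 0.019]
contact_force: [1.5, 0.3, 0.4]
width: 0.0854
```

apply_moves(
  targets=[-25, 30, 10, 0, 0, 0, 1, -50, 60, 20, 0, 0, 0, 1, -75, 90, 30, 0, 0, 0, 1, -95, 120, 40, 0, 0, 0, 1, -95, 140, 40, 0, 0, 0, 1, -95, 140, 40, 0, 0, 0, 1, -95, 140, 40, 0, 0, 0, 1, -95, 140, 40, 0, 0, 0, 1],
)

```text
clock: 27.2
ee_pos: [0.4882, -0.1688, 0.3006]
tcp_rot: [3.133, -0.018, 0.019]
contact_force: [-0.4, -0.5, -0.5]
width: 0.0854
```

```bash
python3 - <<'E'
from h import *
st(); a=snap('scene','sc13')['color'];b=snap('side','s13')['color']
o=np.vstack([a[60:390,190:470],]); p=cv2.resize(b[100:380,220:390],(200,330))
cv2.imwrite('pics/c13.png',cv2.cvtColor(cv2.resize(np.hstack([o,p]),None,fx=1.65,fy=1.65,interpolation=cv2.INTER_CUBIC),cv2.COLOR_RGB2BGR))
E
python3 mat.py sc13 s13
```

```text
t 27.2 p [ 0.4882 -0.1688  0.3006] yaw -0.011 z [ 0.012 -0.009 -1.   ] F [-0.4 -0.5 -0.5] w 0.0854 q [-0.5   0.04  1.63 -0.    1.46  1.08]
sc13 676 x 0.516 0.642 y -0.398 -0.336 [ 1.     0.014  0.581 -0.368]
sc13 589 x 0.438 0.7 y -0.28 -0.246 [ 0.999  0.051  0.565 -0.26 ]
s13 442 x 0.52 0.646 y -0.394 -0.331 [ 0.998 -0.061  0.581 -0.363]
s13 625 x 0.442 0.704 y -0.284 -0.226 [ 1.    -0.     0.545 -0.256]
```

View pics/c13.png

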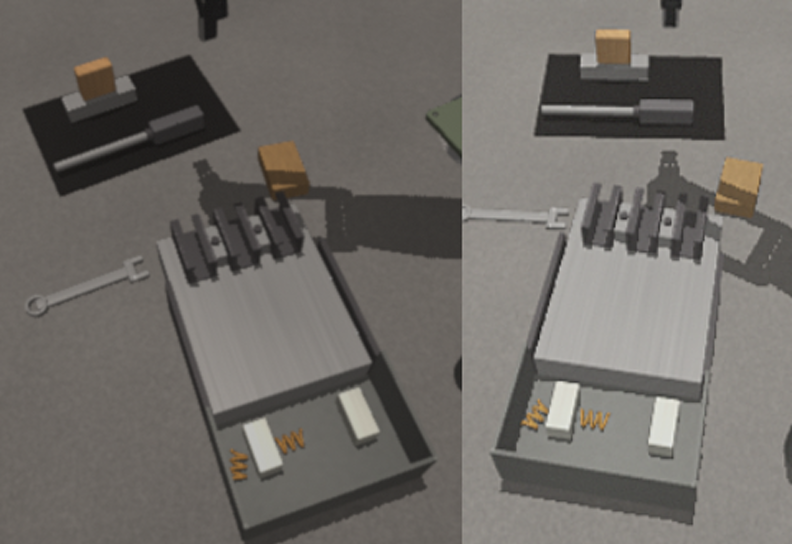

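Everything is where it belongs: the plate is empty, the slugs and chips lie in the tray, the rod is flat and the scraper upright on the mat.

```bash
python3 -c "
from plant import manip
print(manip.sign_off())"
```

```text
the job is handed in; nothing more can be done
None
```

The job is done and handed in at about 27 s on the robot's clock, well under the 200 s limit. `sign_off` gives no verdict.

**What I did:** Only tubes 0 and 2 held slugs. I pushed both through with the rod and put it back on the mat. I then wiped both slugs and the two chips into the tray with the scraper in two swipes, one on each side of the plate. Last, I stood the scraper back on the mat.

**Last checks:**
- **Plate and tray:** The plate is empty. Both slugs and both chips lie in the tray at fixture y of about 135–143 mm, inside its 90–221 mm span. I measured this right after the second swipe, and the final picture shows the same.
- **Rod:** It lies flat on the mat, with the two camera views putting it at y of about -0.26 m.
- **Scraper:** It stands upright on the mat at about (0.58, -0.366).
- **Bystanders:** The carton and wrench look unmoved, judged by eye. The can is almost entirely out of the last cropped picture, so I did not check it at the end; the arm never went near it.
- **Robot:** It was clear of everything at hand-in, with readings showing no contact.

**Disagreement:** Two of my early hand-picked tube-edge points were off by 3–8 pixels in the fixture fit. The remaining points agreed to about 3 pixels, and the pushes and wipes confirmed that fit. I noticed no knocked tool and no slackened grip.

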